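# Fetch the remote from behind the candle, bottle and jar

## Task

Clear the candle, the bottle and the jar off the brass tray and stand all three on the round cork mat; then take the remote control from behind them and lay it buttons up in the middle of the valet tray, lengthways. Only when the remote lies there, put the three back on the brass tray, each centred on the coaster it came from: candle on orange, bottle on blue, jar on green. Set everything down gently and keep the candle, bottle and jar upright.

Things in the scene. Friction and masses are not known exactly. Their poses are not given: they have to be found in the camera images.
- candle: Scented candle: peach-coloured jar with a white paper band and a pale wax top, a cylinder 64 mm in diameter and 95 mm high, straight sides up to 87 mm, about 0.36 kg. At the start it stands on the orange coaster. Origin: centre of its underside; z up.
- bottle: Dark blue cologne bottle with brass bands and a black cap: body 44 mm in diameter, straight sides up to 88 mm, cap 27 mm in diameter up to 120 mm; about 0.24 kg. At the start it stands on the blue coaster. Origin: centre of its underside; z up.
- jar: White lidded ceramic jar with a blue line and a small brass ball knob: 58 mm in diameter, straight sides up to 82 mm, top of the knob at 96 mm; about 0.3 kg. At the start it stands on the green coaster. Origin: centre of its underside; z up.
- remote: Black remote control lying flat, buttons up, on the brass tray behind (on the side away from the robot) the row of candle, bottle and jar, roughly parallel to the row: 150 long (its x axis) x 42 wide (y) x 20 mm high (z), about 0.11 kg. At least 30 mm are free between it and the three. Either end may point either way in the valet tray. Origin: centre of its underside.
- coaster_orange: Orange round coaster with white dots, the candle's place: 76 mm in diameter, 4 mm thick, fixed on the floor of the brass tray. The three coasters lie in a straight row along y, 84 mm centre to centre, in any order. Origin: centre of the underside (on the tray's floor); axes parallel to the brass tray's, x away from the robot.
- coaster_blue: Blue round coaster with white dots, the bottle's place; same size and axes as the orange one. Origin: centre of the underside. The brass tray measures 235 (x) x 285 mm (y), its floor is 5 mm and its rim 14 mm above the table; the row of coasters lies 55 mm from its centre, on the robot's side.
- coaster_green: Green round coaster with white dots, the jar's place; same size and axes as the orange one. Origin: centre of the underside.
- mat: Round cork mat fixed on the table to the left or the right of the brass tray, the side area: 220 mm in diameter, 5 mm thick, with a thin brown ring near its edge. There is room for the candle, bottle and jar in a triangle, about 60 mm from its centre. Origin: centre of the underside.
- valet: Valet tray, black rim and tan floor, fixed on the table on the other side of the brass tray: 220 (its x axis) x 130 mm (y) outside, walls 4 mm thick, rim 12 mm high, floor 4 mm above the table. Origin: centre of the underside.

How it is judged:
By the outcome, as a careful person would: the job done as asked, in the order asked, and still so for the second after the job is handed in, with the robot touching nothing.
It also fails if it takes over 141 s, if anything falls off the work surface, if the arm or the gripper's body presses on something with over 40 N, if the wrist force passes 120 N, or if a joint passes its speed limit or range.

## Robot

A 6-joint arm with a two-finger parallel gripper is mounted at the origin on the work surface. World frame = base frame: x ahead of the robot, y to its left, z up, the work surface at z = 0. Lengths are in m, angles in rad, forces in N, time in s.
With the tool pointing down it reaches from about 0.325 to 0.775 m from the base axis. Payload 5.5 kg.
Tool frame: the origin (TCP) lies between the finger pads; the fingertips stand 8 mm ahead of it and the grasp point (between the pads) lies 11 mm behind it (tcp_to_tips is the distance from the TCP to the fingertips, in m); z points along the fingers, y is the line along which they close (so a half turn about z gives the same grasp; the last joint's range is limited). The gripper opens to 88 mm and grips with 3 to 60 N. Pads are 20 mm wide; open, the fingers measure 115 mm over their backs; the gripper's body (75 mm by 178 mm) begins 61 mm behind the grasp point.
Start: joints at [-1.355, 0.091, 1.231, -0, 1.82, -0.057], TCP at [0.162, -0.578, 0.203] pointing down, gripper open.
Joint ranges: [-2.87, 2.87], [-0.86, 2.18], [0.17, 2.46], [-1.51, 4.65], [0.06, 2.69], [-2.65, 2.65]. Speed limits (rad/s): [2.57, 2.57, 3.01, 3.14, 3.14, 3.14].

## Interface

Orientations are given as a unit quaternion [w, x, y, z].
In Python, from bench import * gives the robot as it stands. Calls block until the motion is done:
- move_to(position, orientation): joint-space move of the TCP to a pose.
- move_l(position, speed=0.15, orientation=None): straight line of the TCP; orientation=None keeps the orientation; speed is the mean speed in m/s.
- movej(angles): joint-space move.
- gripper_open() and close(): open the fingers fully, or close them until they stop; the grip force is fixed at half the most.
- hold(seconds).
- inverse_kinematics(position, orientation): joint angles nearest the present ones, or None.
- state(): the state.
- get_image(name): name is "scene" or "top" or "wrist"; returns a dict with "frame" (480x640x3 uint8, blue, green, red), "depth" (480x640 float32, m along the optical axis (not along the pixel's ray), 0 where there is no reading), "camera_matrix" (3x3 intrinsics, pixels), "view" (4x4, takes a point from world to camera coordinates). Camera axes: x right, y up, looking along -z (the intrinsics and any distortion apply to the point x, -y, -z); pixel columns grow to the right and rows downward; lengths in m; the calibration is good to about 2 mm. A picture is of the moment at which its call begins.
A pose or a line that the arm cannot do raises IKError and nothing moves.
- job_done(): hands the job in; it is judged then, once.
The state is a dict: "time": time; "joint_pos": joint angles; "dq": joint speeds; "joint_torque": joint torques, N m; "ee_pos": TCP position; "ee_rot": TCP orientation; "ft_force": force on the tool from outside, world axes, zero at the start; "moment": the same for the moment, N m; "finger_gap": finger opening in m; "finger_force": force on a finger pad.
Only numpy, scipy, OpenCV 4.12 (cv2) and the standard library are available. Lean on these libraries where they do the work, as an engineer would, in place of code of your own. Each camera call takes 0.05 s, during which the arm holds its last target. There are 200 camera calls.

## Working session

There is one attempt and no reset: what is moved stays moved. The work goes in short steps, each a Python script; the robot and the scene stay as the last script left them, time stands still between calls to the robot, and variables do not carry over. Pictures are saved under pics/ and viewed, at most 14 in all, crops included, and the job is handed in when it is done.

```bash
mkdir -p pics; ls; python3 - <<'E'
from bench import *
import cv2,numpy as np
for n in("top","scene"):
    d=get_image(n); cv2.imwrite(f"pics/{n}0.png",d["frame"]); np.savez(f"{n}0.npz",**d)
    print(n,d["camera_matrix"].tolist(),np.round(d["view"],3).tolist(), [k for k in d])
s=state();print(s["time"],s["ee_rot"],s["ee_pos"],s["finger_gap"])
E
```

```text
pics
top [[504.36179494052, 0.0, 328.3517144977711], [0.0, 504.36179494052, 243.96025096561024], [0.0, 0.0, 1.0]] [[-0.005, -1.0, -0.009, 0.022], [0.998, -0.005, 0.067, -0.573], [-0.067, -0.008, 0.998, -0.909], [0.0, 0.0, 0.0, 1.0]] ['frame', 'depth', 'camera_matrix', 'view']
scene [[508.5013792335457, 0.0, 317.36503238956504], [0.0, 508.5013792335457, 234.57185460508157], [0.0, 0.0, 1.0]] [[0.853, 0.523, 0.006, -0.489], [-0.391, 0.63, 0.671, 0.174], [0.347, -0.574, 0.741, -1.448], [0.0, 0.0, 0.0, 1.0]] ['frame', 'depth', 'camera_matrix', 'view']
0.1 [-8.61667785e-04  9.90713627e-01  1.35962361e-01 -6.22169303e-05] [ 0.16158996 -0.57753263  0.20232287] 0.08790443133278363
```

View pics/top0.png

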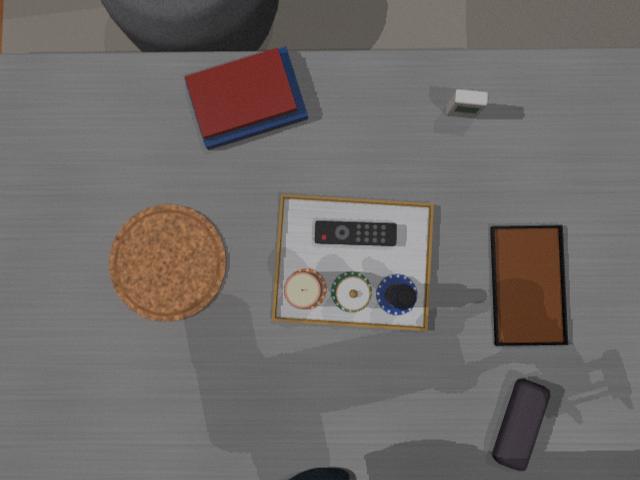

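View pics/scene0.png

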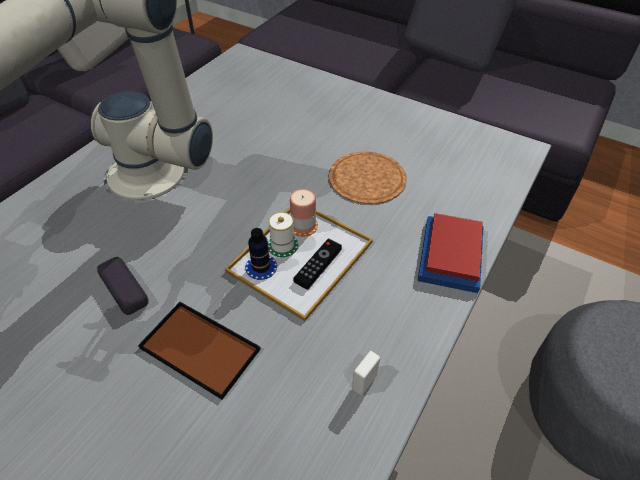

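```bash
cat > h.py <<'E'
from bench import *
import numpy as np, cv2
def q(psi): return [0,np.cos(psi/2),np.sin(psi/2),0]
def snap(n,f):
    d=get_image(n); np.savez(f+".npz",**d); cv2.imwrite(f"pics/{f}.png",d["frame"]); return d
def world(d,px,z):
    "pixel(s) -> world point(s) on the plane z"
    px=np.atleast_2d(px).astype(float); K=d["camera_matrix"]; V=d["view"]; R,t=V[:3,:3],V[:3,3]
    c=-R.T@t
    r=np.c_[(px-K[:2,2])/[K[0,0],K[1,1]],np.ones(len(px))]*[1,-1,-1]
    r=r@R
    return (c+r*((z-c[2])/r[:,2])[:,None])[:,:2]
def pix(d,p):
    p=np.atleast_2d(p); V=d["view"];c=p@V[:3,:3].T+V[:3,3]
    return c[:,:2]*[1,-1]/-c[:,2:]*d["camera_matrix"][0,0]+d["camera_matrix"][:2,2]
E
python3 - <<'E'
from h import *
d=dict(np.load("top0.npz"))
for n,p,z in [("mat",(168,262),.005),("tray",(355,262),.005),("remote",(355,233),.025),("valet",(530,286),.01)]: print(n,world(d,p,z))
f=d["frame"]; cv2.imwrite("pics/crop_v.png",cv2.resize(f[215:355,480:580],None,fx=4,fy=4,interpolation=2))
t=world(d,(355,262),.005)[0]
move_to([t[0]-.02,t[1],.33],q(np.pi/2)); print(state()["time"],state()["joint_pos"])
w=snap("wrist","wrist0"); print(np.round(w["view"],3).tolist(),w["camera_matrix"].tolist())
E
```

```text
mat [[0.54236349 0.31871378]]
tray [[ 0.54056319 -0.03078771]]
remote [[ 0.59304135 -0.03034991]]
valet [[ 0.49454093 -0.3524713 ]]
2.475 [-1.25636636e-01 -5.48757248e-02  1.15100826e+00 -2.11222858e-04
  2.04601479e+00 -1.24306527e-01]
[[1.0, -0.002, -0.001, -0.52], [0.002, 0.954, -0.3, 0.105], [0.002, 0.3, 0.954, -0.504], [0.0, 0.0, 0.0, 1.0]] [[417.26891929423255, 0.0, 317.7041021693617], [0.0, 417.26891929423255, 239.42619337243514], [0.0, 0.0, 1.0]]
```

View pics/wrist0.png

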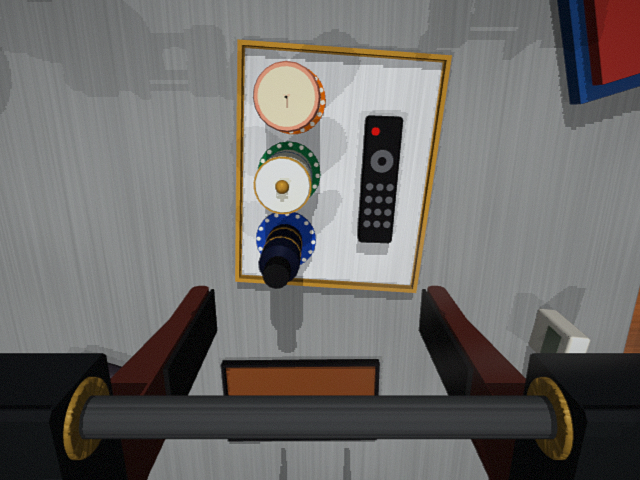

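View pics/crop_v.png

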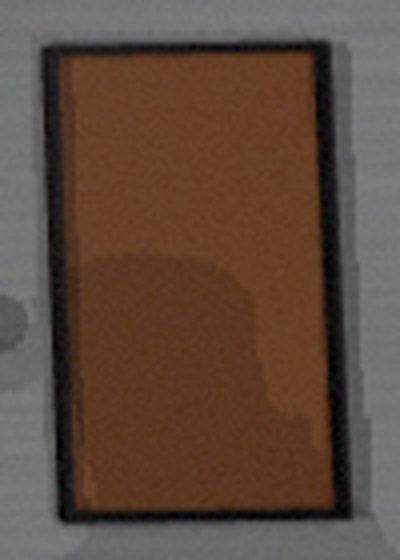

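```bash
python3 - <<'E'
from h import *
w=dict(np.load("wrist0.npz")); d=dict(np.load("top0.npz"))
cv2.imwrite("pics/cw.png",cv2.resize(w["frame"][50:300,230:410],None,fx=4,fy=2.4,interpolation=2))
cv2.imwrite("pics/ct.png",cv2.resize(d["frame"][192:332,268:438],None,fx=4,fy=4,interpolation=2))
c=np.array([(42,46),(330,40),(352,518),(62,522)])/4+[480,215]
C=world(d,c-.375,.012);print("valet",C.round(4).tolist(),C.mean(0))
C=world(w,[(238,41),(451,56),(416,292),(236,281)],.014);print("tray w",C.round(4).tolist(),C.mean(0))
# mat by colour
h=cv2.cvtColor(d["frame"],cv2.COLOR_BGR2HSV); m=cv2.inRange(h,(5,80,60),(25,255,255)); m[:,:90]=0;m[:,240:]=0;m[:200]=0;m[330:]=0
cs=max(cv2.findContours(m,0,1)[0],key=cv2.contourArea);e=cv2.fitEllipse(cv2.convexHull(cs));print(e,world(d,e[0],.005))
E
```

```text
valet [[0.6056, -0.2815], [0.6076, -0.4146], [0.3886, -0.4167], [0.3873, -0.2849]] [ 0.49728037 -0.34941502]
tray w [[0.4332, 0.1198], [0.666, 0.1043], [0.647, -0.1783], [0.4139, -0.1624]] [ 0.54005657 -0.02915647]
((167.12109375, 262.4833984375), (115.69222259521484, 118.22581481933594), 42.475643157958984) [[0.54146822 0.32034695]]
```

View pics/cw.png

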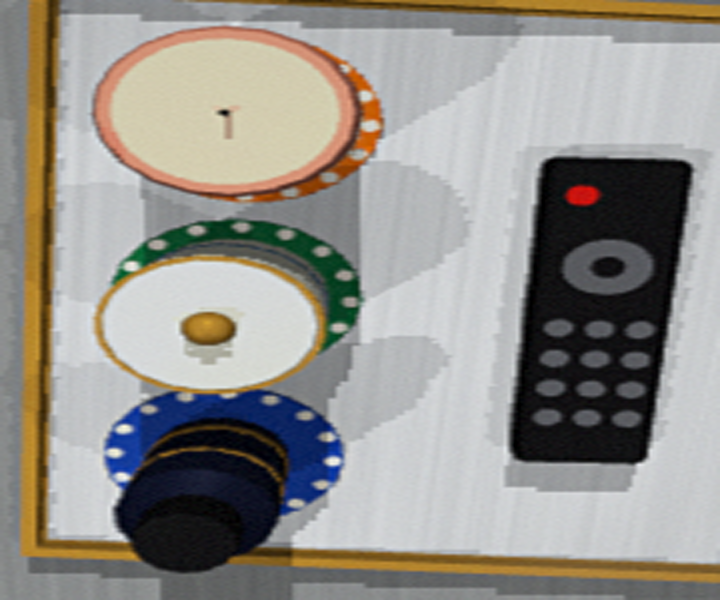

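View pics/ct.png

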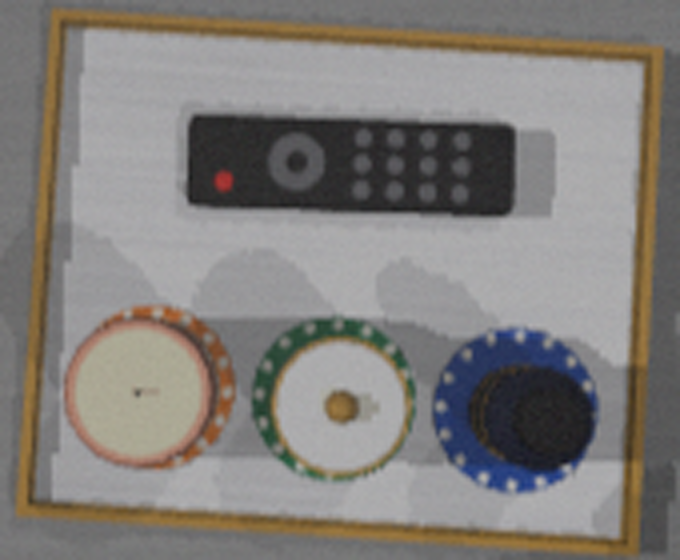

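```bash
python3 - <<'E'
from h import *
w=dict(np.load("wrist0.npz")); d=dict(np.load("top0.npz"))
T=lambda p,z: world(d,np.array(p)/4+[268-.375,192-.375],z).round(4)
W=lambda p,z: world(w,np.array(p)/[4,2.4]+[230-.375,50-.3],z).round(4)
C=T([(53,11),(662,47),(637,551),(17,515)],.014);print("tray t",C.tolist(),C.mean(0))
def ang(C): # robot-side & far edges along y; side edges along x
    a=[np.arctan2(*(C[i]-C[j])[::-1]) for i,j in ((0,1),(3,2))] 
    return np.degrees(a)
print(ang(C)-90)
print("coast t OGB",T([(153,388),(333,399),(515,410)],.009).tolist(),"w B",W((224,455),.009))
print("candle",T((139,393),.104),W((227,112),.104))
print("jar",T((341,408),.091),W((212,324),.091))
print("bottle",T((552,416),.129),W((186,534),.129))
R=T([(190,115),(515,125),(513,215),(188,205)],.025);print("remote",R.mean(0),ang(R)-90,R.tolist())
R=W([(543,157),(692,162),(647,464),(512,459)],.025);print("remote w",R.mean(0),R.tolist())
E
```

```text
tray t [[0.6671, 0.1067], [0.6484, -0.1764], [0.4165, -0.1606], [0.434, 0.1229]] [ 0.5415  -0.02685]
[-3.77914822 -3.53229458]
coast t OGB [[0.4916, 0.0607], [0.4862, -0.0225], [0.4807, -0.1065]] w B [[ 0.4789 -0.1077]]
candle [[0.4916 0.0615]] [[0.4909 0.0604]]
jar [[ 0.4846 -0.023 ]] [[ 0.4841 -0.024 ]]
bottle [[ 0.4822 -0.1063]] [[ 0.4786 -0.104 ]]
remote [ 0.593275 -0.0312  ] [-2.11540354 -2.08256528] [[0.6167, 0.0426], [0.6112, -0.1063], [0.5699, -0.1048], [0.5753, 0.0437]]
remote w [ 0.59135 -0.0325 ] [[0.5729, 0.0425], [0.6147, 0.0402], [0.6096, -0.1077], [0.5682, -0.105]]
```

```bash
cat >> h.py <<'E'
G=dict(candle=.052,jar=.052,bottle=.057)   # TCP height above an object's underside
ROW=np.pi/2-np.radians(3.7); UP=.20
MAT=np.array([.5406,.3200])
SPOT=dict(candle=MAT+[-.03,.052],bottle=MAT+[-.03,-.052],jar=MAT+[.06,0])
COAST=dict(candle=np.array([.4910,.0602]),jar=np.array([.4856,-.0236]),bottle=np.array([.4802,-.1074]))
def pick(xy,z,psi=ROW,up=UP):
    move_to([*xy,up],q(psi)); move_l([*xy,z],.15); close(); hold(.15)
    print("gap",round(state()["finger_gap"],4),"ff",state()["finger_force"],"t",state()["time"])
    move_l([*xy,up],.15)
def place(xy,z,psi=ROW,up=UP):
    move_to([*xy,up],q(psi)); move_l([*xy,z+.006],.15); hold(.2)
    f0=state()["ft_force"][2]; zz=z+.002
    while zz>z-.0025:
        move_l([*xy,zz],.02); df=state()["ft_force"][2]-f0
        if abs(df)>2: break
        zz-=.0007
    print("down at",round(zz-z,4),"df",round(float(df),2))
    gripper_open(); hold(.1); move_l([*xy,up],.15); print("t",state()["time"])
E
python3 - <<'E'
from h import *
pick([.4911,.0608],.009+G["candle"])
print(state()["ft_force"])
place(SPOT["candle"],.005+G["candle"])
E
```

```text
gap 0.0632 ff 30.00119101256132 t 4.95
[ 0.3736431  -0.32622546 -3.22905606]
down at -0.0001 df 5.16
t 11.3667
```

```bash
python3 - <<'E'
from h import *
pick([.4845,-.0235],.009+G["jar"]); place(SPOT["jar"],.005+G["jar"])
pick([.4804,-.1058],.009+G["bottle"]); place(SPOT["bottle"],.005+G["bottle"])
move_to([.52,-.05,.30],q(np.pi/2)); hold(.3); w=snap("wrist","wrist1"); d=snap("top","top1")
h=cv2.cvtColor(w["frame"],cv2.COLOR_BGR2HSV)
for n,lo,hi in(("candle",(5,150,120),(16,255,255)),("jar",(50,100,40),(85,255,255)),("bottle",(105,150,60),(125,255,255))):
    m=cv2.inRange(h,lo,hi); m[320:]=0; m[:,420:]=0
    m=cv2.morphologyEx(m,cv2.MORPH_OPEN,np.ones((3,3)))
    cs=max(cv2.findContours(m,0,1)[0],key=cv2.contourArea); e=cv2.fitEllipse(cv2.convexHull(cs)); print(n,np.round(e[0]+e[1],1),world(w,e[0],.009).round(4))
E
```

```text
gap 0.0573 ff 30.00048430811148 t 14.6583
down at -0.0008 df 6.76
t 21.5833
gap 0.0432 ff 30.000802846625447 t 25.1667
down at -0.0008 df 5.61
t 32.2083
candle [290.8  80.7  69.9  75.3] [[0.4905 0.0601]]
jar [287.  160.5  66.   67.5] [[ 0.4848 -0.0236]]
bottle [283.6 232.1  60.4  62.6] [[ 0.4789 -0.1072]]
```

View pics/wrist1.png

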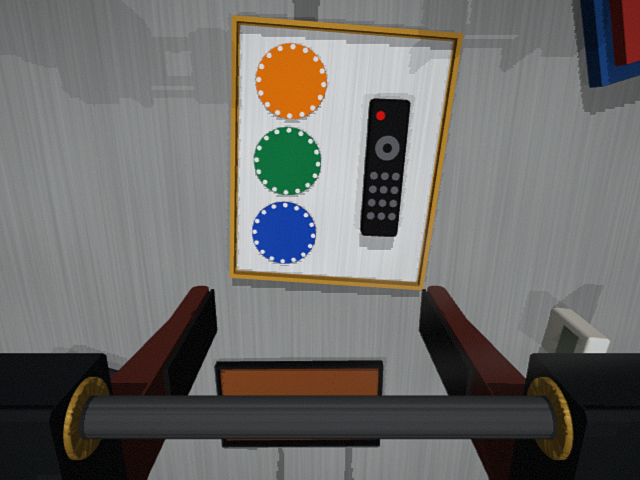

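View pics/top1.png

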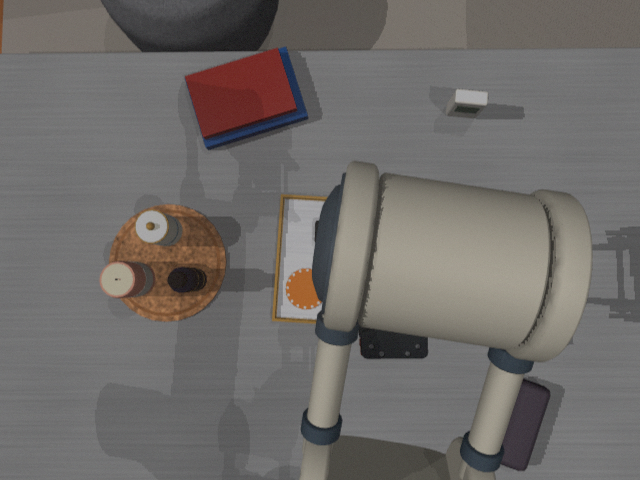

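```bash
python3 - <<'E'
from h import *
pick([.5923,-.0318],.0225,np.pi/2-np.radians(2.),.15)
place([.4964,-.350],.0215,np.radians(.7),.15)
move_to([.50,.15,.25],q(ROW)); hold(.2); d=snap("top","top2")
cv2.imwrite("pics/crop_v2.png",cv2.resize(d["frame"][215:355,480:580],None,fx=4,fy=4,interpolation=2))
print(state()["time"])
E
```

```text
gap 0.0003 ff 0.0 t 37.0667
down at -0.0029 df -1.48
t 44.8417
46.9417
```

View pics/crop_v2.png

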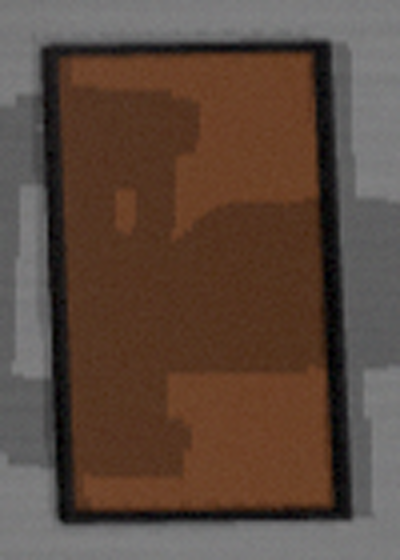

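The remote slipped out of the grip (the gap went to 0), and the valet tray is empty. I'll see where it is.

```bash
python3 - <<'E'
from h import *
move_to([.52,-.05,.30],q(np.pi/2)); hold(.3); w=snap("wrist","wrist2")
K=w["depth"]
cv2.imwrite("pics/cw2.png",cv2.resize(w["frame"][0:300,220:480],None,fx=2,fy=2,interpolation=2))
h=cv2.cvtColor(w["frame"],cv2.COLOR_BGR2HSV)
print(state()["time"])
E
```

```text
48.1333
```

View pics/cw2.png

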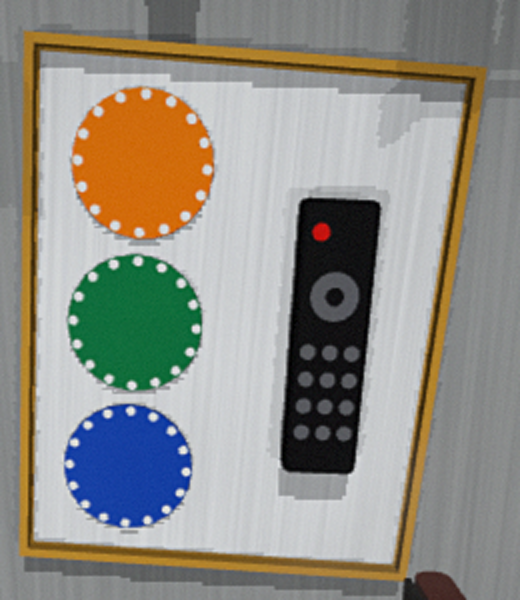

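```bash
python3 - <<'E'
from h import *
w=dict(np.load("wrist2.npz"))
C=world(w,np.array([(300,199),(381,203),(354,474),(282,470)])/2+[220,0],.025);print(C.mean(0),C.round(4).tolist())
xy=[.5865,-.0318]; psi=np.pi/2-np.radians(2.)
move_to([*xy,.15],q(psi)); move_l([*xy,.03],.15); move_l([*xy,.017],.04)
s=state();print(s["ee_pos"],s["ft_force"],s["finger_gap"])
close(); hold(.2); s=state();print(s["ee_pos"],s["ft_force"],s["finger_gap"],s["finger_force"],s["time"])
E
```

```text
[ 0.59175229 -0.03311552] [[0.5732, 0.0413], [0.6153, 0.0394], [0.6099, -0.1078], [0.5686, -0.1054]]
[ 0.58626419 -0.0317928   0.01662069] [-0.2654213   0.11208956 -0.64838363] 0.08763878914415048
[ 0.58648081 -0.03182423  0.01696877] [-0.69808759  0.74343051  1.02470843] 0.0005433330634748605 0.0 51.8
```

```bash
python3 - <<'E'
from h import *
w=snap("wrist","wrist3"); s=snap("scene","scene3")
a=s["frame"][180:340,200:400]; b=cv2.resize(a,None,fx=3,fy=3,interpolation=2)
c=cv2.resize(w["frame"],(600,480))
cv2.imwrite("pics/m3.png",cv2.resize(np.hstack([b[:480,:600],c]),(800,320)))
E
```

```text
(no output)
```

View pics/m3.png

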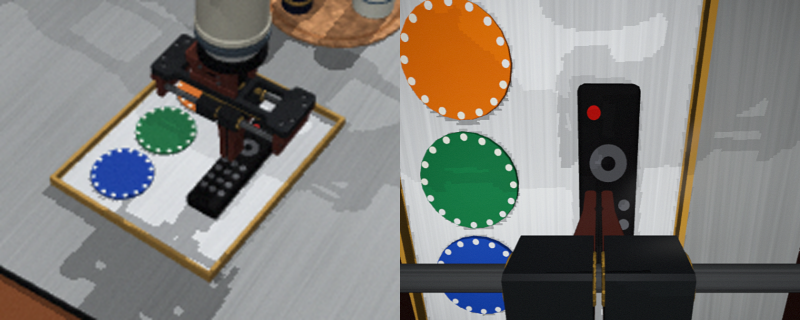

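```bash
python3 - <<'E'
from h import *
def P(d,u,v):
    D=d["depth"][v-1:v+2,u-1:u+2]; D=np.median(D); K=d["camera_matrix"];V=d["view"]
    c=np.array([(u-K[0,2])/K[0,0]*D,-(v-K[1,2])/K[1,1]*D,-D]); return (V[:3,:3].T@(c-V[:3,3])).round(4)
w=dict(np.load("wrist2.npz")); d=dict(np.load("top0.npz"))
for n,p in dict(remote=(387,125),remote2=(378,220),floor=(350,60),green=(287,160)).items(): print(n,P(w,*p))
print("top remote",P(d,355,240),"floor",P(d,355,260))
w=dict(np.load("wrist3.npz"))
# tips: image at 640x480 scale: pasted 400 px wide = 640
for v in (300,310,320,330,340,350): print(v,[P(w,int(x*1.6),v).tolist() for x in (192,205)])
for p in ((190*1.6,170*1.5),(225*1.6,150*1.5)): print("remote",P(w,int(p[0]),int(p[1])))
E
```

```text
remote [0.5921 0.0158 0.0251]
remote2 [ 0.5871 -0.0875  0.0257]
floor [0.5529 0.0811 0.0056]
green [ 0.4847 -0.0226  0.0094]
top remote [ 0.5801 -0.0302  0.0265] floor [ 0.5442 -0.0308  0.0062]
300 [[0.5822, -0.0214, 0.0504], [0.5904, -0.0216, 0.0508]]
310 [[0.5824, -0.0211, 0.0595], [0.5902, -0.0217, 0.0589]]
320 [[0.5826, -0.0212, 0.067], [0.59, -0.0216, 0.0667]]
330 [[0.5827, -0.0217, 0.0732], [0.5898, -0.0217, 0.0736]]
340 [[0.5829, -0.0216, 0.0796], [0.5897, -0.0217, 0.0799]]
350 [[0.5831, -0.0214, 0.0858], [0.5896, -0.0215, 0.086]]
remote [ 0.5806 -0.0119  0.0249]
remote [0.6054 0.0011 0.0252]
```

```bash
python3 - <<'E'
from h import *
w=dict(np.load("wrist3.npz")); K=w["camera_matrix"];V=w["view"]
for x in (190,204):
  for v in range(268,300,3):
    u=int(x*1.6);D=w["depth"][v,u];c=np.array([(u-K[0,2])/K[0,0]*D,-(v-K[1,2])/K[1,1]*D,-D]);print(v,u,(V[:3,:3].T@(c-V[:3,3])).round(4),w["frame"][v,u])
s=state();print(s["finger_gap"],s["ee_pos"],s["joint_torque"],s["moment"])
E
```

```text
268 304 [ 0.5804 -0.0178  0.0253] [18 20 19]
271 304 [ 0.5803 -0.019   0.026 ] [19 18 17]
274 304 [ 0.5802 -0.0209  0.0248] [15 14 16]
277 304 [ 0.5802 -0.0221  0.0254] [17 17 14]
280 304 [ 0.5801 -0.0235  0.0255] [20 19 21]
283 304 [ 0.5801 -0.0248  0.0259] [19 19 19]
286 304 [ 0.5806 -0.0213  0.0373] [21 25 66]
289 304 [ 0.5807 -0.0214  0.0401] [22 28 65]
292 304 [ 0.5808 -0.0213  0.0432] [22 27 64]
295 304 [ 0.5809 -0.0212  0.0463] [22 31 67]
298 304 [ 0.5809 -0.0214  0.0485] [23 26 63]
268 326 [ 0.5901 -0.0184  0.0247] [77 72 74]
271 326 [ 0.5901 -0.019   0.0267] [75 70 70]
274 326 [ 0.5901 -0.0212  0.0249] [13 13 12]
277 326 [ 0.59   -0.0222  0.0261] [11 13 14]
280 326 [ 0.59   -0.024   0.0251] [13 10 11]
283 326 [ 0.5899 -0.0255  0.0251] [12 10  9]
286 326 [ 0.5898 -0.0218  0.0368] [24 30 63]
289 326 [ 0.5898 -0.0213  0.0409] [23 27 63]
292 326 [ 0.5897 -0.0214  0.0437] [24 33 67]
295 326 [ 0.5897 -0.022   0.0452] [28 34 69]
298 326 [ 0.5896 -0.0219  0.0483] [23 25 63]
0.0005498679888985938 [ 0.58649624 -0.03181663  0.01701063] [-7.57029784e-05 -4.38725317e+01 -3.94631338e+01  7.13703060e-02
  2.10612378e-02 -4.13410362e-05] [-0.01805119 -0.10088755  0.0508775 ]
```

The depth data show the fingertips about 18 mm above the reported TCP when I expected them 8 mm below it. The fingers therefore closed about 10 mm over the remote without touching it. I'll use the measured offset and feel for contact on the way down.

```bash
python3 - <<'E'
from h import *
xy=[.5865,-.0318]
gripper_open(); hold(.1); f0=state()["ft_force"][2]
for z in (.008,.001,-.003,-.006,-.0085):
    move_l([*xy,z],.04); f=state()["ft_force"][2]-f0; print(z,round(float(f),2),state()["ee_pos"][2])
    if abs(f)>3: break
close(); hold(.2); s=state();print(s["ee_pos"],s["ft_force"],s["finger_gap"],s["finger_force"],s["time"])
w=snap("wrist","wrist4"); K=w["camera_matrix"];V=w["view"]
E
```

```text
0.008 0.32 0.007311858491570164
0.001 -0.16 0.0004669330770248406
-0.003 0.39 -0.0033702274805746946
-0.006 0.17 -0.006256819426486614
-0.0085 -0.54 -0.008731709554883109
[ 0.58660745 -0.03180061 -0.00840603] [0.07354442 0.83966856 0.68382558] 0.041770880139057186 30.000023245811462 55.8
```

```bash
python3 - <<'E'
from h import *
move_l([.5865,-.0318,.12],.12); s=state(); print(s["finger_gap"],s["ft_force"])
if s["finger_gap"]>.03:
    place([.4964,-.350],-.0094,np.radians(.7),.12)
    move_to([.50,.15,.25],q(ROW)); hold(.2); d=snap("top","top5")
    cv2.imwrite("pics/crop_v5.png",cv2.resize(d["frame"][215:355,480:580],None,fx=4,fy=4,interpolation=2))
    print(state()["time"])
E
```

```text
0.041301815457822806 [-0.6714729  -0.13883769 -1.22887878]
down at -0.0008 df 5.79
t 62.825
64.95
```

View pics/crop_v5.png

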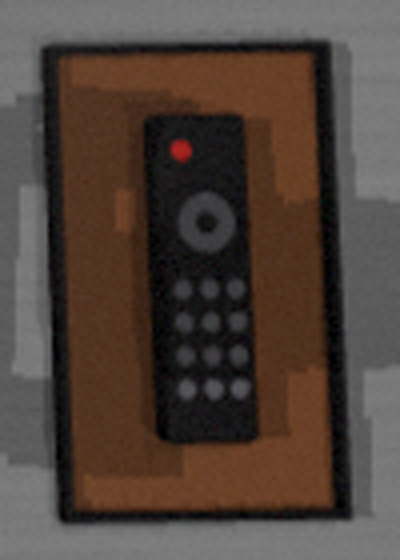

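```bash
python3 - <<'E'
from h import *
d=dict(np.load("top5.npz"))
A=lambda p,z: world(d,np.array(p)/4+[480-.375,215-.375],z).mean(0).round(4)
print("remote",A([(145,114),(243,115),(258,440),(157,441)],.024),"valet",A([(42,46),(330,40),(352,518),(62,522)],.012))
G.update(candle=.042,jar=.042,bottle=.050)
for n in ("bottle","jar","candle"):
    pick(SPOT[n],.005+G[n])
    if state()["finger_gap"]<.03: print("MISS",n); break
    place(COAST[n],.009+G[n])
move_to([.53,-.045,.36],q(np.pi/2)); hold(.3); w=snap("wrist","wrist6"); print(state()["time"])
cv2.imwrite("pics/cw6.png",cv2.resize(w["frame"][20:260,230:430],None,fx=4,fy=2.5,interpolation=2))
E
```

```text
remote [ 0.4988 -0.3468] valet [ 0.4973 -0.3494]
gap 0.0436 ff 29.984703183872625 t 67.55
down at -0.0008 df 5.35
t 74.7
gap 0.0575 ff 30.00023361761123 t 78.2333
down at -0.0001 df 2.27
t 85.0667
gap 0.0633 ff 30.000357900280505 t 88.3667
down at -0.0001 df 3.53
t 94.95
96.1
```

View pics/cw6.png

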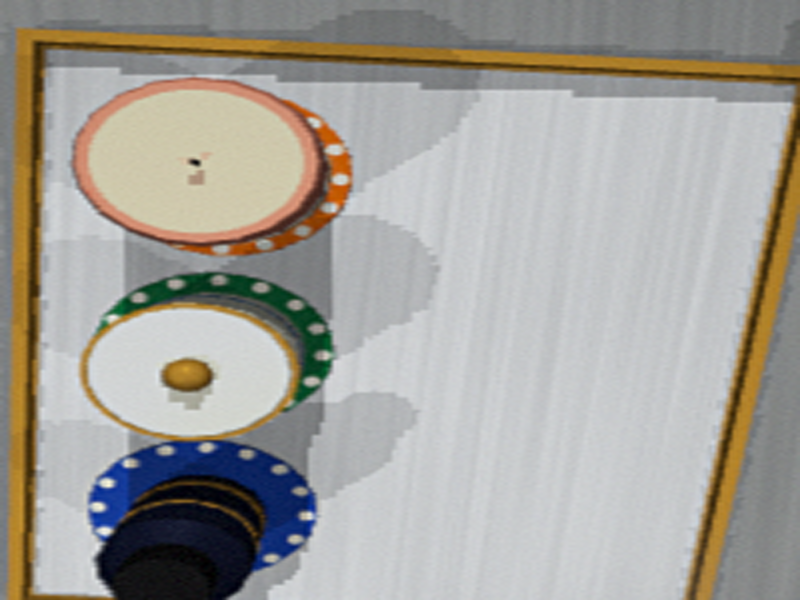

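```bash
python3 - <<'E'
from h import *
w=dict(np.load("wrist6.npz"))
W=lambda p,z: world(w,np.array(p)/[4,2.5]+[230-.375,20-.3],z).round(4)
print("candle",W((200,160),.104),"jar",W((190.5,370.5),.091), "bottle x",W((177,545),.097), "blue coaster",W((203,507),.009))
move_to([.35,.35,.30],q(np.pi/2)); hold(.2); d=snap("top","top7"); print(state()["time"])
cv2.imwrite("pics/ct7.png",cv2.resize(d["frame"][192:332,268:438],None,fx=4,fy=4,interpolation=2))
E
```

```text
candle [[0.4912 0.0602]] jar [[ 0.4852 -0.0238]] bottle x [[ 0.4798 -0.1003]] blue coaster [[ 0.4792 -0.1065]]
97.9583
```

View pics/ct7.png

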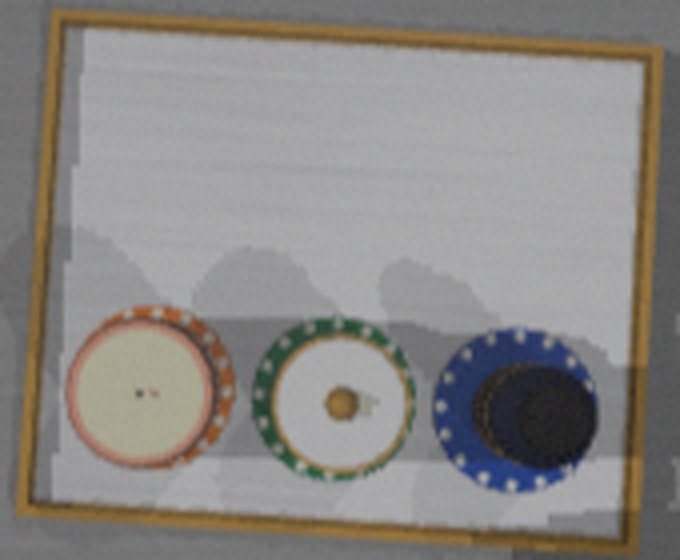

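```bash
python3 - <<'E'
from h import *
a,b=(dict(np.load(f)) for f in("top0.npz","top7.npz"))
for n,(r0,r1,c0,c1) in dict(candle=(268,312,282,323),jar=(274,312,333,373),bottle=(278,312,384,418)).items():
    t=b["frame"][r0:r1,c0:c1]; m=cv2.matchTemplate(cv2.resize(a["frame"][r0-5:r1+5,c0-5:c1+5],None,fx=4,fy=4,interpolation=2),cv2.resize(t,None,fx=4,fy=4,interpolation=2),cv2.TM_CCOEFF_NORMED); print(n,"shift px/4",20-np.array(cv2.minMaxLoc(m)[3]))
for d in(a,b):
    f=d["frame"]; m=(f.max(2)<48).astype(np.uint8); m[:,:380]=0;m[:,420:]=0;m[:275]=0;m[:,:][315:]=0
    cs=max(cv2.findContours(m,0,1)[0],key=cv2.contourArea); M=cv2.moments(cs); x,y,ww,hh=cv2.boundingRect(cs); print(M["m10"]/M["m00"],M["m01"]/M["m00"],x,y,ww,hh)
    k=(d["depth"][280:312,385:425]); z=k<d["view"][2,3]*-1-.115; yy,xx=np.nonzero(z); print("cap by depth",xx.mean()+385,yy.mean()+280,len(xx),world(d,(xx.mean()+385,yy.mean()+280),.129))
E
```

```text
candle shift px/4 [1 0]
jar shift px/4 [ 0 -2]
bottle shift px/4 [1 0]
401.1873596406801 295.84696823869103 385 284 31 25
cap by depth 401.22222222222223 295.1111111111111 9 [[ 0.48308541 -0.09923241]]
401.7947251350492 295.6933587543692 386 284 31 25
cap by depth 411.8333333333333 296.8333333333333 6 [[ 0.4802489  -0.11624502]]
```

```bash
python3 -c "
from bench import *
print(job_done())"
```

```text
the job is handed in; nothing more can be done
None
```

The job is handed in at about 98 s of robot time: the remote lies buttons up and lengthways about 3 mm from the middle of the valet tray, and after that the candle, bottle and jar went back upright onto orange, blue and green, centred to about 2 mm by the cameras (the remote took three tries because the fingertips sit higher than stated).

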